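# Shake cut stones evenly into a display tray

## Task

Pick up the orange stone shaker by its black post and shake its four aqua stones out evenly over the low black, blue-lined display tray with the wooden divider, so that two stones end up on each side of the divider; do not touch the stones with the gripper. Then stand the shaker upright on the table, outside the tray.

Things in the scene. Friction and masses are not known exactly. Their poses are not given: they have to be found in the camera images.
- shaker_grip (a point): grip point of the orange shaker: on the axis of its upright black square rubber post (24 x 24 mm, 54 to 94 mm above the shaker's underside), 75 mm above the underside. z up; y along the length. Lower one end 45 to 55 degrees and rock it: its two stones drop and land about 50 mm from straight below, toward the raised end; the others stay. At 50 degrees the lowest corner is 112 mm below. Under 15 degrees all stay in
- shaker: orange open-topped shaker, 168 (y) x 54 (x) x 50 mm high without post, 150 g; origin centre of underside. A 24 mm middle wall parts it into a +y and a -y compartment, two stones each. Each floor rises outward at 20 degrees to an edge 44 mm from the middle; from there to the end wall, about 26 mm, a slot opens downward. An empty grey shaker of the same shape stands near and is not part of the job
- tray: low black display tray, lined blue, with a light wooden divider, fixed to the table; outside 251 (x) by 397 mm (y), walls 67 mm high, 11 mm thick, flat floor 14 mm above the table. Origin: centre of underside. The divider, 8 mm thick, 16 mm high above the floor, runs along x through the middle; its two sides, y > 0 and y < 0, are each 230 by 183 mm inside
- stone_a: aqua rough-cut stone, a bevelled block about 20 x 17 x 15 mm, 15 g, slippery; origin at its centre. At the start it lies in the orange shaker, in the compartment at the shaker's own +y end
- stone_b: aqua rough-cut stone, a bevelled block about 20 x 17 x 15 mm, 15 g, slippery; origin at its centre. At the start it lies in the orange shaker, in the compartment at the shaker's own +y end
- stone_c: aqua rough-cut stone, a bevelled block about 20 x 17 x 15 mm, 15 g, slippery; origin at its centre. At the start it lies in the orange shaker, in the compartment at the shaker's own -y end
- stone_d: aqua rough-cut stone, a bevelled block about 20 x 17 x 15 mm, 15 g, slippery; origin at its centre. At the start it lies in the orange shaker, in the compartment at the shaker's own -y end

How it is judged:
On the way:
1. the shaker is held up over the tray (height (world z) of shaker_grip above 0.12 m and horizontal distance between shaker_grip and tray below 0.2 m), for 0.2 s.
At the end, for the whole second after the job is handed in: All four stones lie at rest inside the tray, exactly two on each side of the divider, and the shaker stands on the table outside the tray, upright within 10 degrees (x of stone_a in the frame of tray between -0.118 and 0.118 m and y of stone_a in the frame of tray between -0.19 and 0.19 m and z of stone_a in the frame of tray between 0 and 0.06 m and x of stone_b in the frame of tray between -0.118 and 0.118 m and y of stone_b in the frame of tray between -0.19 and 0.19 m and z of stone_b in the frame of tray between 0 and 0.06 m and x of stone_c in the frame of tray between -0.118 and 0.118 m and y of stone_c in the frame of tray between -0.19 and 0.19 m and z of stone_c in the frame of tray between 0 and 0.06 m and x of stone_d in the frame of tray between -0.118 and 0.118 m and y of stone_d in the frame of tray between -0.19 and 0.19 m and z of stone_d in the frame of tray between 0 and 0.06 m and ((y of each of stone_a, stone_b in the frame of tray above 0 m and y of each of stone_c, stone_d in the frame of tray below 0 m) or (y of each of stone_a, stone_c in the frame of tray above 0 m and y of each of stone_b, stone_d in the frame of tray below 0 m) or (y of each of stone_a, stone_d in the frame of tray above 0 m and y of each of stone_b, stone_c in the frame of tray below 0 m) or (y of each of stone_a, stone_d in the frame of tray below 0 m and y of each of stone_b, stone_c in the frame of tray above 0 m) or (y of each of stone_a, stone_c in the frame of tray below 0 m and y of each of stone_b, stone_d in the frame of tray above 0 m) or (y of each of stone_a, stone_b in the frame of tray below 0 m and y of each of stone_c, stone_d in the frame of tray above 0 m)) and linear speed of each of stone_a, stone_b, stone_c, stone_d below 0.03 m/s and angle between shaker_grip's own z axis and vertical below 0.17 rad and height (world z) of shaker_grip between 0.06 and 0.095 m and not (x of shaker_grip in the frame of tray between -0.13 and 0.13 m and y of shaker_grip in the frame of tray between -0.2 and 0.2 m)); the robot touches nothing.
It fails at once if the gripper touches a stone (contact force between the fingers and stone_a above 0.5 N or contact force between the fingers and stone_b above 0.5 N or contact force between the fingers and stone_c above 0.5 N or contact force between the fingers and stone_d above 0.5 N).
It also fails if it takes over 61 s, if anything falls off the work surface, if the arm or the gripper's body presses on something with over 40 N, if the wrist force passes 120 N, or if a joint passes its speed limit or range.

## Robot

A 6-joint arm with a two-finger parallel gripper is mounted at the origin on a cart in front of the work surface, level with it; the furniture and walls round the work are solid. World frame = base frame: x ahead of the robot, y to its left, z up, the work surface at z = 0. Lengths are in m, angles in rad, forces in N, time in s.
With the tool pointing down it reaches from about 0.3 to 0.775 m from the base axis. Payload 14.6 kg.
Tool frame: the origin (TCP) lies at the centre of the arm's flange, where the gripper is bolted on; the fingertips stand 199 mm ahead of it and the grasp point (between the pads) lies ctrl.tcp_to_grasp ahead of it (ctrl.tcp_to_grasp is the distance from the TCP to the grasp point, in m); z points along the fingers, y is the line along which they close (so a half turn about z gives the same grasp; the last joint's range is limited). The gripper opens to 94 mm and grips with 3 to 60 N. Pads are 16 mm wide; open, the fingers measure 119 mm over their backs; the gripper's body (75 mm by 177 mm) begins 78 mm behind the grasp point.
Start: joints at [1.095, 0.3, 1.521, -0, 1.321, -0.067], TCP at [0.219, 0.505, 0.405] pointing down, gripper open.
Joint ranges: [-3.03, 3.03], [-0.79, 2.21], [0.23, 2.52], [-1.04, 4.18], [0, 3.07], [-2.55, 2.55]. Speed limits (rad/s): [2.22, 2.22, 2.57, 3.14, 3.14, 3.14].

## Interface

Orientations are given as [roll, pitch, yaw] about the fixed x, y, z axes, in that order (R = Rz(yaw) Ry(pitch) Rx(roll)).
In Python, from station import ctrl gives the robot as it stands. The module is installed in compiled form; this text tells all that it offers.
- The arm moves only by the shell command python3 -m jog 'ROWS' [OPENING] [FORCE]. ROWS is JSON, a list of rows, each a list of 6 numbers: the shift along the tool's x, y, z in cm, then the turn, a rotation vector about the tool's x, y, z in rad. In form: [[tx, ty, tz, ax, ay, az], ...]. A call has 1 to 8 rows; each row is the pose to reach, as a shift and turn from the pose commanded when the call began, along the tool's axes at that moment; what a row does not reach only later rows make up. A row lasts 1/10 s, in which the tool goes at most 50 mm and 8.59 degrees, less where a joint would pass 70% of its speed; a pose out of reach is approached as far as the arm can. A call with a gripper value outside its range is refused whole. OPENING is the opening in per cent of the stroke, from 0 (shut) to 100 (fully open), set as the call begins (- or left out, the last holds). The fingers move at their own pace and stop on an object; FORCE is the grip in N (left out, the last holds). Time passes only in rows, so rows that repeat a pose let the fingers close. It gives the time, the measured TCP pose, the force, the opening and the grip force at its end, in the units of the state.
- ctrl.get_obs(): the state, without advancing time (a new reading comes with each control period).
- ctrl.camera(name): name is "scene" or "top"; returns a dict with "img" (384x512x3 uint8, blue, green, red), "intrinsics" (3x3 intrinsics, pixels), "R" (3x3) and "t" (3): a world point X has camera coordinates R X + t. Camera axes: x right, y down, z forward; pixel columns grow to the right and rows downward; lengths in m; the calibration is good to about 2 mm. A picture is of the moment at which its call begins. There is no depth.
- ctrl.hand_in(): hands the job in; it is judged then, once.
The state is a dict: "time_s": time; "qpos": joint angles; "joint_vel": joint speeds; "tau": joint torques, N m; "ee_pos": TCP position; "eef_rot": TCP orientation; "force": force on the tool from outside, world axes, zero at the start; "moment": the same for the moment, N m; "grip_width": finger opening in m; "grip_force": force on a finger pad.
Only numpy, scipy, OpenCV 4.12 (cv2) and the standard library are available. Lean on these libraries where they do the work, as an engineer would, in place of code of your own. Each camera call takes 0.05 s, during which the arm holds its last target. There are 200 camera calls.

## Working session

There is one attempt and no reset: what is moved stays moved. The work goes in short steps, Python scripts to look and compute and a shell command to move; the robot and the scene stay as the last step left them, time stands still between calls to the robot, and variables do not carry over. Pictures are saved under pics/ and viewed, at most 10 in all, crops included, and the job is handed in when it is done.

```bash
mkdir -p pics
python3 - <<'E'
from station import ctrl
import cv2,numpy as np
for n in("scene","top"):
    c=ctrl.camera(n); cv2.imwrite(f"pics/{n}0.png",cv2.resize(c["img"],(768,576)))
    print(n,c["intrinsics"].tolist(),np.round(c["R"],4).tolist(),np.round(c["t"],4).tolist())
o=ctrl.get_obs();print(o["ee_pos"],o["eef_rot"],o["grip_width"],ctrl.tcp_to_grasp,o["time_s"])
E
```

```text
scene [[436.21928108748335, 0.0, 251.82935714078468], [0.0, 436.21928108748335, 194.18906511175928], [0.0, 0.0, 1.0]] [[0.5117, -0.859, 0.0171], [-0.5825, -0.3614, -0.728], [0.6316, 0.3626, -0.6853]] [-0.3618, 0.345, 0.7128]
top [[393.51782013366216, 0.0, 254.31225423018623], [0.0, 393.51782013366216, 196.4495273715663], [0.0, 0.0, 1.0]] [[0.0237, -0.9996, 0.0169], [-0.9919, -0.0256, -0.1244], [0.1248, -0.0138, -0.9921]] [-0.0902, 0.5435, 0.8793]
[0.21863371 0.50464955 0.40413568] [-3.14053221e+00 -5.88295220e-05  2.73277868e+00] 0.09395603672196494 0.1804 0.1
```

View pics/top0.png

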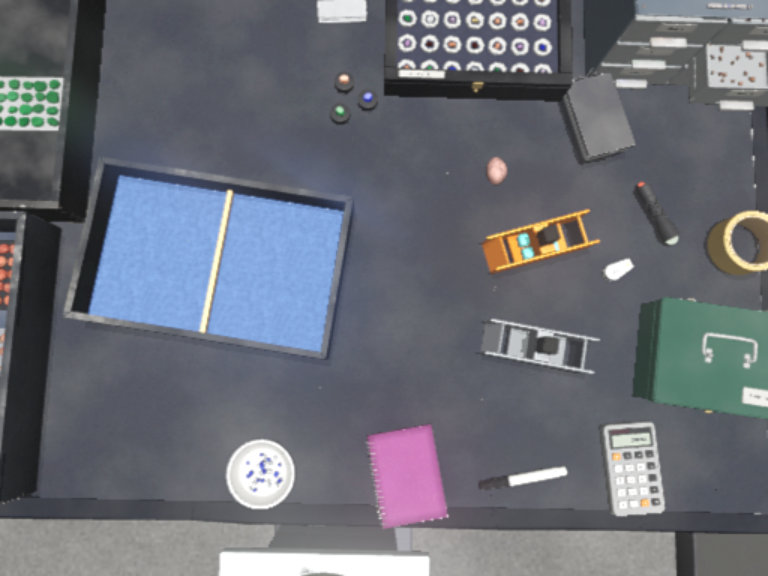

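View pics/scene0.png

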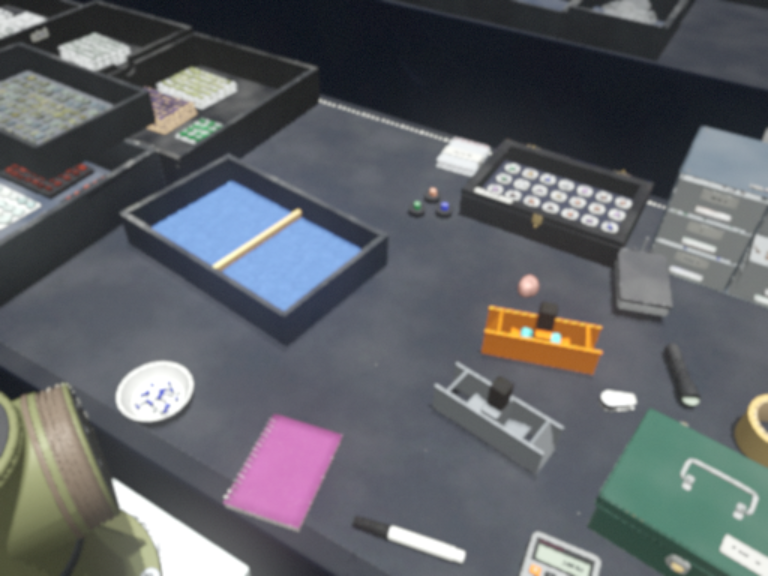

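The top view shows the tray rim corners at about (105,161), (352,199), (327,357) and (68,318), with the divider running from (231,192) to (204,332). The orange shaker is around (541,240) with its post near (547,234), and the grey one is at (540,346).

```bash
cat > h.py <<'E'
import numpy as np,cv2
from station import ctrl
CAM={}
def px2w(c,u,v,z):
    K,R,t=map(np.array,(c["intrinsics"],c["R"],c["t"]))
    d=R.T@np.linalg.solve(K,[u,v,1]); o=-R.T@t
    return o+d*(z-o[2])/d[2]
def w2px(c,X):
    p=np.array(c["intrinsics"])@(np.array(c["R"])@X+c["t"]); return p[:2]/p[2]
E
python3 - <<'E'
from h import *
c=ctrl.camera("top")
s=ctrl.camera("scene")
a=cv2.resize(c["img"][125:260,310:410],None,fx=4,fy=4,interpolation=cv2.INTER_CUBIC)
b=cv2.resize(s["img"][190:290,310:410],None,fx=4,fy=4,interpolation=cv2.INTER_CUBIC)
b=cv2.copyMakeBorder(b,0,140,0,0,cv2.BORDER_CONSTANT)
cv2.imwrite("pics/crop1.png",np.hstack([a,b[:540]]))
for u,v in((105,161),(352,199),(327,357),(68,318)): print(px2w(c,u/1.5,v/1.5,.067))
for u,v in((231,192),(204,332)): print('div',px2w(c,u/1.5,v/1.5,.03))
print(px2w(c,547/1.5,234/1.5,.094))
E
```

```text
[0.73595637 0.34992004 0.067     ]
[ 0.68715864 -0.02796014  0.067     ]
[0.44704612 0.00164081 0.067     ]
[0.49500166 0.38441462 0.067     ]
div [0.70389664 0.1653733  0.03      ]
div [0.48135825 0.19442104 0.03      ]
[ 0.63446176 -0.31760305  0.094     ]
```

View pics/crop1.png

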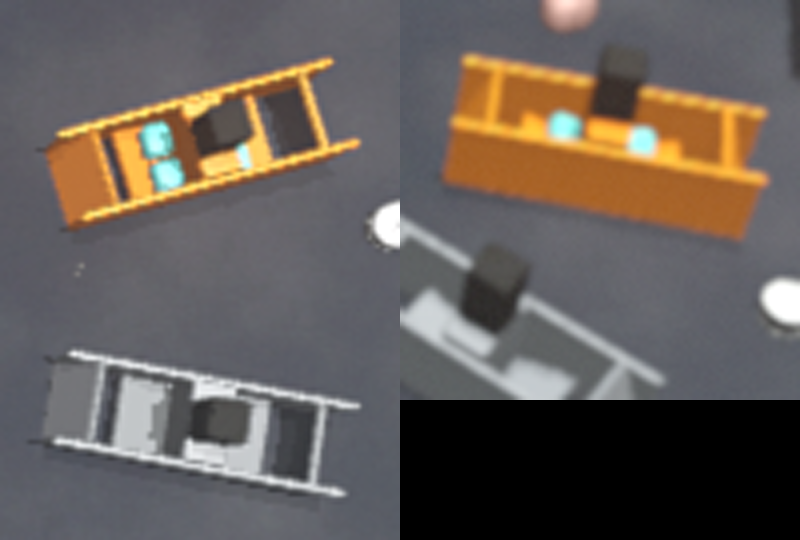

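The crop shows the orange rim rails running from (60,134) to (332,63) and from (85,216) to (358,144), with the post top at about (232,124). Two aqua stones are in the left compartment at (155,140) and (168,175), and the right pair is partly hidden by the post.

Run:
```python
from h import *
c=ctrl.camera("top"); s=ctrl.camera("scene")
f=lambda u,v,z:px2w(c,310+u/4,125+v/4,z)
P=[f(u,v,.05) for u,v in((60,134),(332,63),(85,216),(358,144))]
print(np.round(P,4)); m=np.mean(P,0); print('centre',m)
d=(P[0]-P[1]+P[2]-P[3])/2; print('len',np.linalg.norm(d),'yaw of +y(left) dir',np.degrees(np.arctan2(d[1],d[0])), 'width',np.linalg.norm(P[0]-P[2]))
print('post',f(232,124,.094), 'scene post', px2w(s,310+222/4,190+60/4,.094))
T=np.array([px2w(c,u/1.5,v/1.5,.067) for u,v in((105,161),(352,199),(327,357),(68,318))])
print('tray',T.mean(0)); e=(T[0]-T[1]+T[3]-T[2])/2; print(np.linalg.norm(e),np.degrees(np.arctan2(e[1],e[0])))
e=(T[0]-T[3]+T[1]-T[2])/2; print(np.linalg.norm(e),np.degrees(np.arctan2(e[1],e[0])))
from scipy.spatial.transform import Rotation as Ro
o=ctrl.get_obs(); print(np.round(Ro.from_euler('xyz',o['eef_rot']).as_matrix(),3),o['qpos'])
```

```text
[[ 0.6365 -0.2383  0.05  ]
 [ 0.6833 -0.3978  0.05  ]
 [ 0.5887 -0.2528  0.05  ]
 [ 0.6354 -0.412   0.05  ]]
centre [ 0.63597529 -0.32520543  0.05      ]
len 0.1660083509113241 yaw of +y(left) dir 106.3364808329075 width 0.04995255259540082
post [ 0.63466584 -0.32500393  0.094     ] scene post [ 0.63580668 -0.32350379  0.094     ]
tray [0.59129069 0.17700383 0.067     ]
0.38339134328140456 82.75104757097803
0.24265918287806287 -7.5891696356002045
[[-0.918  0.397 -0.   ]
 [ 0.397  0.918 -0.   ]
 [ 0.    -0.    -1.   ]] [ 1.09540211e+00  3.00089221e-01  1.52115341e+00 -1.45221109e-05
  1.32066377e+00 -6.66102366e-02]
```

```bash
cat >> h.py <<'E'
from scipy.spatial.transform import Rotation as Ro
def goal(grip,ydeg,tilt=0):
    """needed row for grasp point at grip, tool y at azimuth ydeg, pointing down, tilted by tilt deg about tool x"""
    o=ctrl.get_obs(); a=np.radians(ydeg); y=np.array([np.cos(a),np.sin(a),0]); z=np.array([0,0,-1.])
    R=Ro.from_matrix(np.c_[np.cross(y,z),y,z])*Ro.from_euler('x',tilt,degrees=True)
    p=np.array(grip)-R.as_matrix()[:,2]*ctrl.tcp_to_grasp
    C=Ro.from_euler('xyz',o['eef_rot'])
    print('row',np.round(C.inv().apply(p-o['ee_pos'])*100,2),np.round((C.inv()*R).as_rotvec(),3),'q',np.round(o['qpos'],2),'t',o['time_s'],'grip at',np.round(o['ee_pos']+C.as_matrix()[:,2]*ctrl.tcp_to_grasp,4),'f',np.round(o['force'],1))
E
python3 -m jog '[[-71.2,-59.6,0,0,0,2.45],[-71.2,-59.6,0,0,0,2.45],[-71.2,-59.6,0,0,0,2.45],[-71.2,-59.6,0,0,0,2.45],[-71.2,-59.6,0,0,0,2.45],[-71.2,-59.6,0,0,0,2.45],[-71.2,-59.6,0,0,0,2.45],[-71.2,-59.6,0,0,0,2.45]]' 100
python3 -c "
from h import *
goal([.6355,-.325,.16],-73.7)"
```

```text
time_s: 1.1
ee_pos: [0.3984, 0.1452, 0.4049]
eef_rot: [3.141, -0.0, 1.527]
force: [0.6, 0.6, -0.4]
grip_width: 0.0936
grip_force: 0.0
row [-45.93  25.76   6.46] [ 0.000e+00 -1.000e-03  1.242e+00] q [0.26 0.01 1.85 0.   1.28 0.31] t 1.1 grip at [0.3985 0.1452 0.2245] f [ 0.6  0.6 -0.4]
```

```bash
python3 -m jog '[[-46,25.7,3,0,0,1.242],[-46,25.7,3,0,0,1.242],[-46,25.7,3,0,0,1.242],[-46,25.7,3,0,0,1.242],[-46,25.7,3,0,0,1.242],[-46,25.7,3,0,0,1.242],[-46,25.7,3,0,0,1.242],[-46,25.7,3,0,0,1.242]]'
python3 -c "
from h import *
goal([.6355,-.325,.15],-73.7)"
```

```text
time_s: 1.9
ee_pos: [0.5799, -0.2107, 0.3817]
eef_rot: [-3.142, -0.0, 0.326]
force: [1.4, 0.5, 1.1]
grip_width: 0.0939
grip_force: 0.0
row [ 1.6  12.61  5.13] [-0.    -0.     0.042] q [-0.41  0.47  1.34  0.    1.33  0.84] t 1.9 grip at [ 0.5799 -0.2107  0.2013] f [1.4 0.5 1.1]
```

```bash
python3 -m jog '[[1.6,12.6,5.1,0,0,0.042],[1.6,12.6,5.1,0,0,0.042],[1.6,12.6,5.1,0,0,0.042],[1.6,12.6,5.1,0,0,0.042],[1.6,12.6,5.1,0,0,0.042]]'
python3 - <<'E'
from h import *
goal([.6355,-.325,.075],-73.7)
s=ctrl.camera("scene");t=ctrl.camera("top")
g=lambda im,u,v:cv2.resize(im[v:v+130,u:u+100],None,fx=4,fy=4,interpolation=cv2.INTER_CUBIC)
cv2.imwrite("pics/above.png",np.hstack([g(t["img"],310,115),g(s["img"],310,160)]))
E
```

```text
time_s: 2.4
ee_pos: [0.6356, -0.3227, 0.3299]
eef_rot: [-3.14, 0.001, 0.29]
force: [-0.1, 0.2, -0.3]
grip_width: 0.0938
grip_force: 0.0
row [-0.07  0.23  7.45] [-0.001  0.001  0.006] q [-0.52  0.73  1.05  0.    1.36  0.76] t 2.4 grip at [ 0.6354 -0.3225  0.1495] f [-0.1  0.2 -0.3]
```

View pics/above.png

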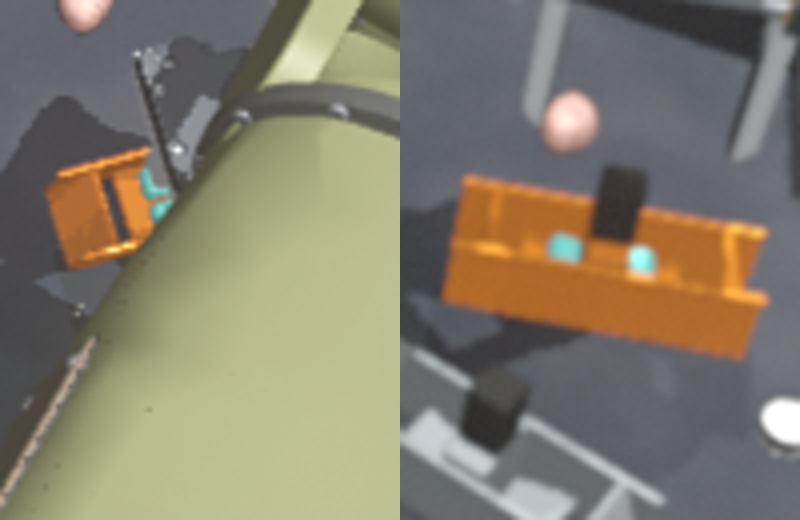

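The fingers straddle the post along the shaker's length, with tips at about (535,110) and (745,150) in the right half and the post at (620,200). The grip point matches the estimate, so I'm going down and closing.

```bash
python3 -m jog '[[0,0.1,4,0,0,0.006],[0,0.1,7.3,0,0,0.006],[0,0.1,7.3,0,0,0.006],[0,0.1,7.3,0,0,0.006]]'
python3 -m jog '[[0,0,0,0,0,0],[0,0,0,0,0,0],[0,0,0,0,0,0],[0,0,0,0,0,0],[0,0,0,0,0,0],[0,0,0,0,0,0],[0,0,0,0,0,0],[0,0,0,0,0,0]]' 0 45
python3 -c "
from h import *
goal([.6355,-.325,.075],-73.7)"
```

```text
time_s: 2.9
ee_pos: [0.6363, -0.3228, 0.2599]
eef_rot: [3.141, -0.001, 0.286]
force: [0.6, 0.3, 0.4]
grip_width: 0.0935
grip_force: 0.0
time_s: 3.7
ee_pos: [0.636, -0.3234, 0.2578]
eef_rot: [-3.141, 0.0, 0.285]
force: [-0.3, 0.6, -0.2]
grip_width: 0.0334
grip_force: 0.0
row [-0.09  0.14  0.24] [-0.  0.  0.] q [-0.52  0.8   1.11 -0.    1.23  0.76] t 3.7 grip at [ 0.6359 -0.3234  0.0774] f [-0.3  0.6 -0.2]
```

```bash
python3 -m jog '[[0,0,0,0,0,0],[0,0,0,0,0,0],[0,0,0,0,0,0],[0,0,0,0,0,0]]' 0 45
python3 -m jog '[[0,0,-2,0,0,0],[0,0,-5,0,0,0],[0,0,-8,0,0,0],[0,0,-11,0,0,0],[0,0,-13,0,0,0],[0,0,-14,0,0,0],[0,0,-14,0,0,0]]'
python3 -c "
from h import *
goal([.591,.177,.22],-73.7)"
```

```text
time_s: 4.1
ee_pos: [0.636, -0.3235, 0.2579]
eef_rot: [3.142, 0.0, 0.285]
force: [1.2, -0.6, -0.1]
grip_width: 0.0239
grip_force: 45.0
time_s: 4.8
ee_pos: [0.636, -0.3234, 0.3987]
eef_rot: [3.141, -0.001, 0.285]
force: [0.2, -0.6, -3.4]
grip_width: 0.0236
grip_force: 45.0
row [  9.75 -49.29  -0.21] [ 0.001 -0.001  0.   ] q [-0.52  0.69  0.97 -0.    1.49  0.76] t 4.8 grip at [ 0.6362 -0.3235  0.2183] f [ 0.2 -0.6 -3.4]
```

```bash
python3 -m jog '[[0.2,-1,0,0,0,0],[0.8,-3,0,0,0,0],[1.5,-6,0,0,0,0],[2.3,-9,0,0,0,0],[3,-12,0,0,0,0],[3.8,-15,0,0,0,0],[4.5,-18,0,0,0,0],[5.3,-21,0,0,0,0]]'
python3 -m jog '[[0.8,-3,0,0,0,0],[1.5,-6,0,0,0,0],[2.3,-9,0,0,0,0],[3,-12,0,0,0,0],[3.8,-15,0,0,0,0],[4.5,-18,0,0,0,0],[5.3,-21,0,0,0,0],[6,-24,0,0,0,0]]'
python3 -m jog '[[0.6,-2.5,0,0,0,0],[1.1,-4.5,0,0,0,0],[1.4,-5.8,0,0,0,0],[1.6,-6.6,0,0,0,0],[1.6,-6.6,0,0,0,0],[1.6,-6.6,0,0,0,0]]'
python3 - <<'E'
from h import *
for t in (0,25,48):goal([.615,.208,.19],-73.7,t)
s=ctrl.camera("scene")
cv2.imwrite("pics/over.png",cv2.resize(s["img"][40:240,60:330],None,fx=2.9,fy=2.9,interpolation=cv2.INTER_CUBIC))
E
```

```text
time_s: 5.6
ee_pos: [0.6273, -0.1051, 0.3962]
eef_rot: [-3.14, 0.002, 0.285]
force: [0.3, 0.2, -2.7]
grip_width: 0.0237
grip_force: 45.0
time_s: 6.4
ee_pos: [0.6173, 0.142, 0.3962]
eef_rot: [-3.141, 0.002, 0.285]
force: [0.2, -0.6, -2.6]
grip_width: 0.024
grip_force: 45.0
time_s: 7.0
ee_pos: [0.6149, 0.2075, 0.3976]
eef_rot: [3.141, 0.0, 0.284]
force: [0.2, -0.7, -2.4]
grip_width: 0.0237
grip_force: 45.0
row [ 0.03 -0.05  2.72] [ 0.  0. -0.] q [ 0.27  0.53  1.22 -0.    1.4   1.56] t 7.0 grip at [0.6148 0.2074 0.2172] f [ 0.2 -0.7 -2.4]
row [0.03 7.57 4.41] [ 0.437  0.    -0.   ] q [ 0.27  0.53  1.22 -0.    1.4   1.56] t 7.0 grip at [0.6148 0.2074 0.2172] f [ 0.2 -0.7 -2.4]
row [ 0.03 13.36  8.69] [ 0.838  0.    -0.   ] q [ 0.27  0.53  1.22 -0.    1.4   1.56] t 7.0 grip at [0.6148 0.2074 0.2172] f [ 0.2 -0.7 -2.4]
```

View pics/over.png

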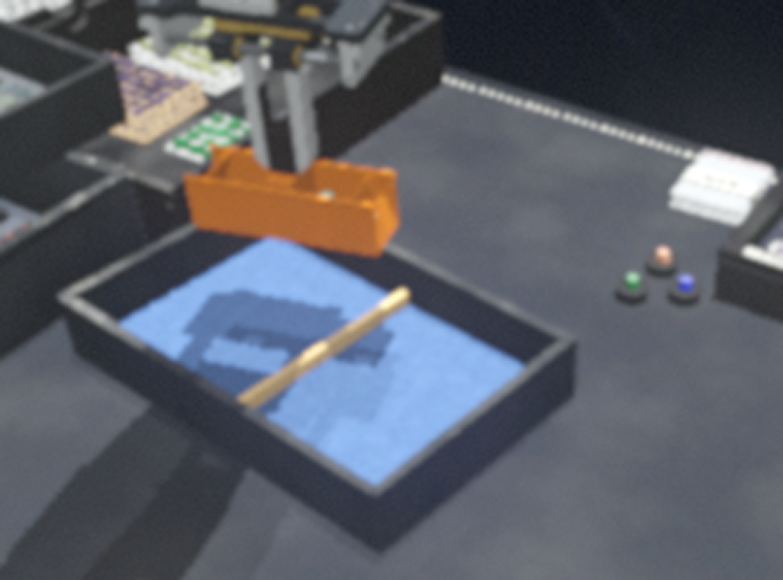

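The shaker hangs level over the tray's +y half, at about (295,200) in the crop, with its shadow on the blue floor on both sides of the divider. The grip is secure. Next I lower its -L end, which faces the divider.

```bash
python3 -m jog '[[0,1.89,0.81,0.105,0,0],[0,3.76,1.83,0.21,0,0],[0,5.59,3.03,0.315,0,0],[0,7.36,4.42,0.42,0,0],[0,9.04,6.0,0.525,0,0],[0,10.63,7.75,0.63,0,0],[0,12.1,9.66,0.735,0,0],[0,13.43,11.71,0.84,0,0]]'
python3 -m jog '[[0,0,0,0,0,0],[0,0,0,0,0,0],[0,0,0,0,0,0],[0,0,0,0,0,0]]'
python3 - <<'E'
from h import *
for t in (48,):goal([.615,.208,.16],-73.7,t)
s=ctrl.camera("scene");t=ctrl.camera("top")
g=lambda im,u,v:cv2.resize(im[v:v+190,u:u+250],None,fx=1.6,fy=1.6,interpolation=cv2.INTER_CUBIC)
cv2.imwrite("pics/tilt1.png",np.hstack([g(t["img"],20,80),g(s["img"],60,50)]))
E
```

```text
time_s: 7.85
ee_pos: [0.6527, 0.0773, 0.2805]
eef_rot: [-2.298, -0.001, 0.283]
force: [0.3, 0.6, -3.1]
grip_width: 0.0234
grip_force: 45.0
time_s: 8.25
ee_pos: [0.6525, 0.0798, 0.2823]
eef_rot: [-2.304, -0.002, 0.286]
force: [-0.6, 0.5, -2.0]
grip_width: 0.0239
grip_force: 45.0
row [-0.    0.15  0.07] [-0.    -0.     0.002] q [-0.01  0.7   1.28  0.79  1.5   1.07] t 8.25 grip at [0.6149 0.2085 0.1616] f [-0.6  0.5 -2. ]
```

View pics/tilt1.png

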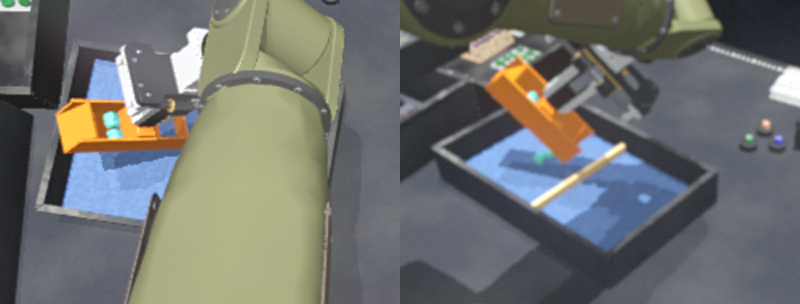

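The tilted shaker has one stone, or two touching, on the +y floor at right-panel (543,158). There is also a pale spot at (643,198) in the -y half that I want to check by colour. The two +L stones are still in their compartment at left-panel (112,124).

```bash
cat >> h.py <<'E'
def aqua(n):
    c=ctrl.camera(n); h=cv2.cvtColor(c["img"],cv2.COLOR_BGR2HSV)
    m=cv2.inRange(h,(80,70,90),(96,255,255)); k,_,st,ce=cv2.connectedComponentsWithStats(m)
    for i in range(1,k):
        if st[i,4]>=6:
            u,v=ce[i]; w=px2w(c,u,v,.022); d=w[:2]-[.591,.177]; a=np.radians(82.6)
            print(n,'px',np.round(ce[i],1),'n',st[i,4],'bbox',st[i,2:4],'tray xy if on floor',np.round([d@[np.sin(a),-np.cos(a)],d@[np.cos(a),np.sin(a)]],3))
E
python3 - <<'E'
from h import *
aqua("scene");aqua("top")
c=ctrl.camera("scene")["img"]
u,v=60+243/1.6,50+198/1.6; print(u,v); print(c[int(v)-3:int(v)+4,int(u)-3:int(u)+4].tolist()[3])
u,v=60+143/1.6,50+158/1.6; print(c[int(v),int(u)-3:int(u)+4].tolist())
E
```

```text
scene px [143.1 109.5] n 11 bbox [5 4] tray xy if on floor [0.129 0.251]
scene px [148.7 148.1] n 65 bbox [12  9] tray xy if on floor [0.009 0.094]
scene px [435.7 281.7] n 6 bbox [3 4] tray xy if on floor [ 0.075 -0.681]
scene px [430.1 284.5] n 15 bbox [6 5] tray xy if on floor [ 0.061 -0.675]
scene px [429.8 294.8] n 12 bbox [4 6] tray xy if on floor [ 0.037 -0.683]
scene px [443.7 302.7] n 6 bbox [5 3] tray xy if on floor [ 0.037 -0.711]
scene px [410.  318.9] n 7 bbox [5 4] tray xy if on floor [-0.038 -0.675]
scene px [447.9 341.3] n 9 bbox [3 4] tray xy if on floor [-0.038 -0.747]
scene px [462.1 346.4] n 8 bbox [4 4] tray xy if on floor [-0.031 -0.77 ]
scene px [453.1 351.8] n 20 bbox [8 8] tray xy if on floor [-0.052 -0.761]
top px [ 90.  157.3] n 117 bbox [11 16] tray xy if on floor [0.022 0.141]
211.875 173.75
[[163, 118, 91], [193, 141, 108], [214, 159, 123], [222, 167, 130], [223, 168, 130], [223, 169, 131], [221, 167, 130]]
[[183, 190, 108], [181, 188, 106], [176, 183, 103], [167, 175, 97], [156, 161, 91], [151, 153, 88], [155, 158, 90]]
```

The pale spot is only sunlit floor. Rocking to make sure both stones are out.

```bash
python3 -m jog '[[0,1.6,0.07,0.09,0,0],[0,-0.5,0,-0.03,0,0],[0,1.6,0.07,0.09,0,0],[0,-0.5,0,-0.03,0,0],[0,1.6,0.07,0.09,0,0],[0,-0.5,0,-0.03,0,0],[0,1.6,0.07,0.09,0,0],[0,0,0,0,0,0]]'
python3 -m jog '[[0,1.6,0.07,0.09,0,0],[0,-0.5,0,-0.03,0,0],[0,1.6,0.07,0.09,0,0],[0,-0.5,0,-0.03,0,0],[0,1.6,0.07,0.09,0,0],[0,0,0,0,0,0],[0,0,0,0,0,0],[0,0,0,0,0,0]]'
python3 - <<'E'
from h import *
goal([.567,.146,.217],-73.7,0)
aqua("scene")
s=ctrl.camera("scene")["img"]
cv2.imwrite("pics/tilt2.png",cv2.resize(s[90:190,100:230],None,fx=5,fy=5,interpolation=cv2.INTER_CUBIC))
E
```

```text
time_s: 9.3
ee_pos: [0.6525, 0.0774, 0.2772]
eef_rot: [-2.297, 0.005, 0.283]
force: [-0.3, -0.0, -3.2]
grip_width: 0.0237
grip_force: 45.0
time_s: 10.1
ee_pos: [0.6525, 0.0793, 0.2812]
eef_rot: [-2.3, -0.001, 0.285]
force: [0.2, 0.0, -3.0]
grip_width: 0.024
grip_force: 45.0
row [ -6.32 -14.53  -1.18] [-0.841 -0.     0.001] q [-0.01  0.7   1.28  0.8   1.5   1.07] t 10.1 grip at [0.6148 0.2084 0.161 ] f [ 0.2  0.  -3. ]
scene px [143.3 109.6] n 15 bbox [5 5] tray xy if on floor [0.128 0.25 ]
scene px [148.6 148.1] n 65 bbox [12  9] tray xy if on floor [0.009 0.094]
scene px [443.3 277.6] n 7 bbox [5 4] tray xy if on floor [ 0.094 -0.689]
scene px [436.4 281.6] n 8 bbox [6 2] tray xy if on floor [ 0.076 -0.682]
scene px [437.7 299. ] n 7 bbox [5 3] tray xy if on floor [ 0.037 -0.699]
scene px [439.6 302.7] n 7 bbox [4 3] tray xy if on floor [ 0.032 -0.705]
scene px [431.9 332.6] n 7 bbox [5 3] tray xy if on floor [-0.039 -0.717]
scene px [454.4 334.7] n 7 bbox [5 4] tray xy if on floor [-0.018 -0.751]
scene px [447.1 340.6] n 12 bbox [5 8] tray xy if on floor [-0.037 -0.745]
scene px [462.6 347.4] n 14 bbox [8 6] tray xy if on floor [-0.033 -0.771]
scene px [454.1 352.8] n 15 bbox [6 6] tray xy if on floor [-0.053 -0.763]
scene px [449.6 355.8] n 8 bbox [3 6] tray xy if on floor [-0.063 -0.759]
```

View pics/tilt2.png

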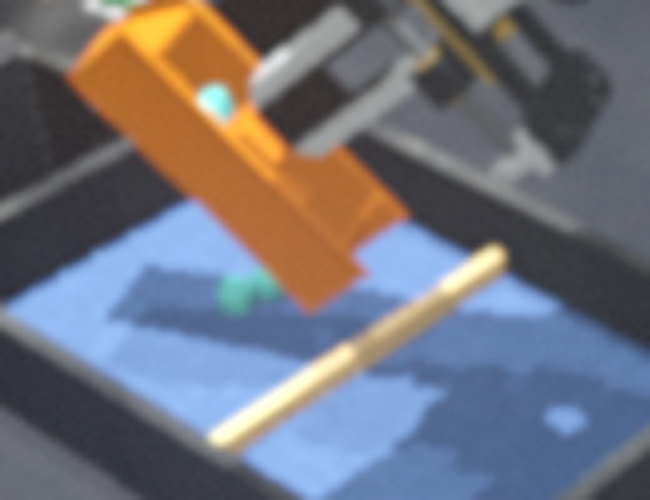

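Both stones are clearly out: two touching blobs at crop (235,293) and (265,280), in the +y half well away from the divider. Next I level the shaker, shift it, and do the other end.

```bash
python3 -m jog '[[-0.8,-1.82,-0.15,-0.105,0,0],[-1.6,-3.63,-0.3,-0.21,0,0],[-2.4,-5.45,-0.45,-0.315,0,0],[-3.2,-7.27,-0.6,-0.42,0,0],[-4,-9.1,-0.75,-0.525,0,0],[-4.8,-10.9,-0.9,-0.63,0,0],[-5.6,-12.7,-1.03,-0.735,0,0],[-6.32,-14.53,-1.18,-0.841,0,0]]'
python3 -m jog '[[0,0,0,0,0,0],[0,0,0,0,0,0]]'
python3 - <<'E'
from h import *
for t in (0,-48):goal([.567,.146,.16],-73.7,t)
E
```

```text
time_s: 11.0
ee_pos: [0.5666, 0.1461, 0.3973]
eef_rot: [3.138, 0.001, 0.284]
force: [-0.9, -0.3, -2.7]
grip_width: 0.0236
grip_force: 45.0
time_s: 11.2
ee_pos: [0.5672, 0.146, 0.3964]
eef_rot: [-3.139, 0.001, 0.285]
force: [-0.5, 0.6, -3.0]
grip_width: 0.0237
grip_force: 45.0
row [-0.01  0.01  5.6 ] [-0.003  0.001  0.001] q [0.19 0.39 1.43 0.   1.33 1.47] t 11.2 grip at [0.5669 0.1464 0.216 ] f [-0.5  0.6 -3. ]
row [ -0.   -13.38  11.61] [-0.841  0.     0.001] q [0.19 0.39 1.43 0.   1.33 1.47] t 11.2 grip at [0.5669 0.1464 0.216 ] f [-0.5  0.6 -3. ]
```

```bash
python3 -m jog '[[0,-1.89,0.81,-0.105,0,0],[0,-3.76,1.83,-0.21,0,0],[0,-5.59,3.03,-0.315,0,0],[0,-7.36,4.42,-0.42,0,0],[0,-9.04,6.0,-0.525,0,0],[0,-10.63,7.75,-0.63,0,0],[0,-12.1,9.66,-0.735,0,0],[0,-13.43,11.65,-0.84,0,0]]'
python3 -m jog '[[0,0,0,0,0,0],[0,0,0,0,0,0],[0,0,0,0,0,0],[0,-1.6,0.07,-0.09,0,0],[0,0.5,0,0.03,0,0],[0,-1.6,0.07,-0.09,0,0],[0,0.5,0,0.03,0,0],[0,0,0,0,0,0]]'
python3 -m jog '[[0,-1.6,0.07,-0.09,0,0],[0,0.5,0,0.03,0,0],[0,-1.6,0.07,-0.09,0,0],[0,0.5,0,0.03,0,0],[0,-1.6,0.07,-0.09,0,0],[0,0,0,0,0,0],[0,0,0,0,0,0],[0,0,0,0,0,0]]'
python3 - <<'E'
from h import *
goal([.567,.146,.23],-73.7,0)
aqua("top")
s=ctrl.camera("scene");t=ctrl.camera("top")
g=lambda im,u,v:cv2.resize(im[v:v+150,u:u+200],None,fx=2,fy=2,interpolation=cv2.INTER_CUBIC)
cv2.imwrite("pics/tilt3.png",np.hstack([g(t["img"],40,100),g(s["img"],80,80)]))
E
```

```text
time_s: 12.0
ee_pos: [0.5296, 0.2747, 0.278]
eef_rot: [2.299, 0.003, 0.283]
force: [0.1, 0.7, -1.6]
grip_width: 0.024
grip_force: 45.0
time_s: 12.8
ee_pos: [0.5305, 0.2733, 0.2833]
eef_rot: [2.305, -0.005, 0.282]
force: [0.7, -0.6, -1.8]
grip_width: 0.0237
grip_force: 45.0
time_s: 13.6
ee_pos: [0.5296, 0.2746, 0.2808]
eef_rot: [2.298, -0.002, 0.284]
force: [0.3, -0.8, -2.0]
grip_width: 0.0237
grip_force: 45.0
row [ 0.02 18.59  1.39] [ 0.844 -0.001 -0.002] q [ 0.5   0.58  1.48 -0.83  1.4   2.08] t 13.6 grip at [0.5674 0.1453 0.1609] f [ 0.3 -0.8 -2. ]
top px [183.8 189.8] n 61 bbox [10  9] tray xy if on floor [-0.021 -0.091]
```

View pics/tilt3.png

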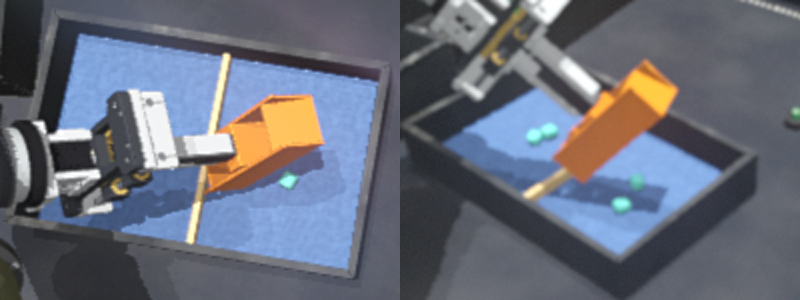

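All four stones are out, two on each side: (533,136) and (549,130) on +y, (637,181) and (621,205) on -y in the right panel. I'll level the shaker and carry it back to its old spot.

```bash
python3 -m jog '[[0,2.3,0.17,0.105,0,0],[0,4.65,0.35,0.21,0,0],[0,7,0.5,0.315,0,0],[0,9.3,0.7,0.42,0,0],[0,11.6,0.87,0.525,0,0],[0,13.9,1.04,0.63,0,0],[0,16.3,1.2,0.735,0,0],[0,18.59,1.39,0.844,0,0]]'
python3 -m jog '[[0,0,0,0,0,0],[0,0,0,0,0,0]]'
python3 -c "
from h import *
goal([.636,-.3234,.23],-73.7)"
```

```text
time_s: 14.55
ee_pos: [0.5672, 0.1453, 0.4102]
eef_rot: [-3.135, 0.0, 0.285]
force: [-0.6, 0.3, -1.6]
grip_width: 0.0236
grip_force: 45.0
time_s: 14.75
ee_pos: [0.567, 0.146, 0.4088]
eef_rot: [3.141, 0.001, 0.284]
force: [0.3, -0.2, -2.6]
grip_width: 0.0241
grip_force: 45.0
row [-6.53 46.99 -0.12] [ 0.001  0.001 -0.001] q [ 0.19  0.38  1.41 -0.    1.36  1.48] t 14.75 grip at [0.5668 0.1458 0.2284] f [ 0.3 -0.2 -2.6]
```

```bash
python3 -m jog '[[-0.4,3,0,0,0,0],[-0.9,6.5,0,0,0,0],[-1.5,10.5,0,0,0,0],[-2,14.5,0,0,0,0],[-2.6,18.5,0,0,0,0],[-3.1,22.5,0,0,0,0],[-3.7,26.5,0,0,0,0],[-4.2,30,0,0,0,0]]'
python3 -m jog '[[-0.5,4,0,0,0,0],[-1.1,8,0,0,0,0],[-1.6,12,0,0,0,0],[-2,15,0,0,0,0],[-2.3,17,0,0,0,0],[-2.3,17,0,0,0,0],[-2.3,17,0,0,0,0]]'
python3 -c "
from h import *
goal([.636,-.3234,.0774],-73.7)"
```

```text
time_s: 15.55
ee_pos: [0.6114, -0.1545, 0.407]
eef_rot: [-3.14, 0.004, 0.285]
force: [0.6, -0.6, -1.2]
grip_width: 0.0232
grip_force: 45.0
time_s: 16.25
ee_pos: [0.6374, -0.3223, 0.4065]
eef_rot: [-3.138, 0.003, 0.285]
force: [0.6, -0.0, -2.6]
grip_width: 0.0238
grip_force: 45.0
row [-0.12  0.12 14.87] [-0.003  0.003  0.001] q [-0.52  0.69  0.95  0.    1.51  0.77] t 16.25 grip at [ 0.6367 -0.3219  0.2261] f [ 0.6 -0.  -2.6]
```

```bash
python3 -m jog '[[0,0,4,0,0,0],[0,0,8,0,0,0],[0,0,11.5,0,0,0],[0,0,13.5,0,0,0],[0,0,14.3,0,0,0],[0,0,14.7,0,0,0],[0,0,14.7,0,0,0],[0,0,14.7,0,0,0]]'
python3 -m jog '[[0,0,0,0,0,0],[0,0,0,0,0,0]]'
```

```text
time_s: 17.05
ee_pos: [0.6369, -0.3228, 0.2626]
eef_rot: [-3.14, -0.001, 0.285]
force: [0.2, -0.5, -1.7]
grip_width: 0.0238
grip_force: 45.0
time_s: 17.25
ee_pos: [0.6367, -0.3231, 0.2619]
eef_rot: [-3.139, -0.001, 0.285]
force: [0.7, -0.2, -2.6]
grip_width: 0.0239
grip_force: 45.0
```

```bash
python3 -m jog '[[0,0,0.15,0,0,0],[0,0,0.3,0,0,0],[0,0,0.4,0,0,0],[0,0,0.4,0,0,0],[0,0,0.4,0,0,0]]'
```

```text
time_s: 17.75
ee_pos: [0.6368, -0.323, 0.2579]
eef_rot: [-3.139, -0.001, 0.285]
force: [-1.9, 1.6, 5.8]
grip_width: 0.0239
grip_force: 45.0
```

```bash
python3 -m jog '[[0,0,0,0,0,0],[0,0,0,0,0,0],[0,0,0,0,0,0],[0,0,0,0,0,0],[0,0,0,0,0,0],[0,0,0,0,0,0],[0,0,0,0,0,0],[0,0,0,0,0,0]]' 100
python3 -m jog '[[0,0,-2,0,0,0],[0,0,-5,0,0,0],[0,0,-9,0,0,0],[0,0,-13,0,0,0],[0,0,-16,0,0,0],[0,0,-18,0,0,0],[0,0,-18,0,0,0]]' 100
python3 - <<'E'
from h import *
aqua("top")
s=ctrl.camera("scene")["img"]
cv2.imwrite("pics/end.png",cv2.resize(s[60:300,60:430],None,fx=2.1,fy=2.1))
E
```

```text
time_s: 18.55
ee_pos: [0.6367, -0.323, 0.2571]
eef_rot: [-3.139, 0.0, 0.285]
force: [-0.4, -0.1, -0.4]
grip_width: 0.084
grip_force: 0.0
time_s: 19.25
ee_pos: [0.6366, -0.3234, 0.4405]
eef_rot: [3.141, -0.004, 0.285]
force: [0.3, 0.2, -0.8]
grip_width: 0.0938
grip_force: 0.0
top px [109.9 162.7] n 74 bbox [14 18] tray xy if on floor [0.016 0.092]
top px [180.1 170. ] n 33 bbox [ 9 10] tray xy if on floor [ 0.025 -0.074]
top px [184.1 189.7] n 36 bbox [ 9 10] tray xy if on floor [-0.021 -0.092]
```

View pics/end.png

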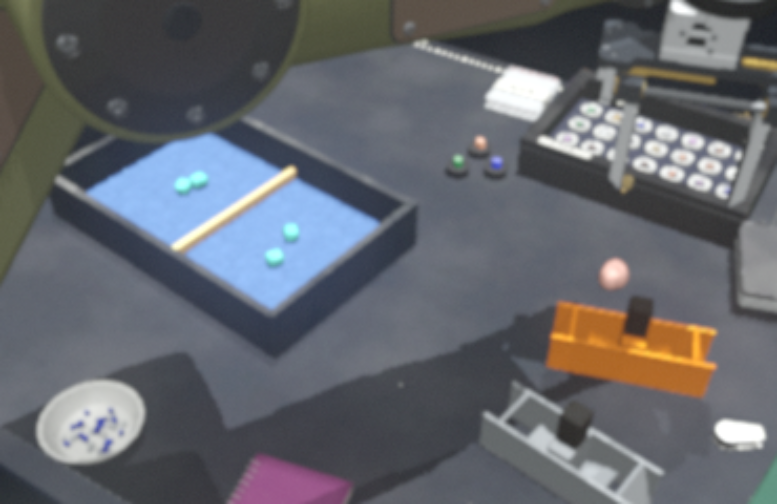

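The final view shows two stones on each side of the divider, (183,185)/(199,179) and (290,232)/(274,257). The shaker stands upright and empty at (635,345), and the gripper is clear.

```bash
python3 -c "
from station import ctrl
print(ctrl.hand_in())"
```

```text
the job is handed in; nothing more can be done
None
```

The job is handed in (no verdict returned): the last pictures show two stones lying on each side of the divider and the empty orange shaker upright on the table at its original spot, with the gripper clear.

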